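# Lock the retaining strap of a vial carrier

### The job

Close the vial carrier for transport with its steel strap: slide the strap lengthwise in towards its pivot bolt as far as it goes, swing it across the vials until its opening drops over the head of the second bolt, then slide it fully out again by its upturned end so that its narrow slot is locked under that head and the strap lies flat. Work gently, never forcing the strap, and leave the vials standing in the carrier and the other things where they are.

Things in the scene. Friction and masses are not known exactly. Their poses are not given: they have to be found in the camera images.
- carrier: fixed grey and aluminium vial carrier, base 135 x 180 x 8 mm. Origin on the worktop; in its own frame the pivot bolt stands at y = +65 mm and the second bolt at y = -65 mm (both x = 0), the base runs from x = -100 to +35 mm. The strap starts swung out on the -x side (towards the robot), swings towards +x to close, and points along -y when closed. Both bolts stand on seats 76 mm above the worktop
- pivot_bolt (a point): axis of the pivot bolt at the height of its seat (76 mm up): shank 8 mm, head 20 mm wide, 7.5 mm above the seat, so the strap under it is loose and can tilt
- second_bolt (a point): axis of the second bolt at its seat's height (76 mm up): neck 7 mm, head 14 mm wide, from 6.5 to 9.5 mm above the seat. Its seat block is 26 x 27 mm. Beside it, at carrier x = +17.6 mm, an upright stop (28 mm long, 24 mm above the seat) catches the leading edge of the closed strap
- strap: loose flat steel strap, 220 x 34 x 4 mm, 160 g, trapped under the pivot bolt's head; it swings freely and slides 14 mm lengthwise. +x along it to the free end, z up; origin on its underside, on the pivot's axis while slid fully out (as it starts). It runs from x = -20 to +200 mm. It starts 0.42 to 0.68 rad from closed, and drops over the second bolt only when slid fully in (within 3 mm) and closed
- strap_opening (a point): centre, on the underside, of the strap's opening (18 mm across, 20 mm along the strap), which passes over the second bolt's head; it is over that bolt when the strap is slid fully in and closed. If the strap comes to rest on the head or leans on the end of its guide shelf instead of dropping, nudge it in and press it down lightly
- strap_slot (a point): the place on the underside, 14 mm nearer the pivot than the opening's centre, where the second bolt stands when the strap is locked; there the strap is cut by a narrow slot 10.5 mm wide, open to the opening
- glide (a point): bottom of the strap's 10 mm tall, 20 mm wide glide block, under it at 112 mm from its origin. It rides on the carrier's flat guide shelf (top 75 mm up, an arc 87 to 121 mm from the pivot), so the strap's free end stands about 16 mm high (4 to 5 degrees) until the block drops off the shelf's end, 11 mm short of the line between the bolts, as the strap closes
- strap_tab (a point): middle of the strap's upturned free end: a tab across it, 34 mm wide, 3 mm thick, 24 mm above its top; the point is 16 mm above its underside, 198.5 mm from its origin. Push it from outside to slide the strap in, from inside to slide it out. Between opening and tab the strap is plain for 44 mm; its side edges there can be pushed, nothing is below them
- vial_1: small capped vial, 25 x 52 mm, standing in the carrier under the closed strap; origin under its foot
- vial_2: small capped vial, 22 x 46 mm, as before
- vial_3: small capped vial, 24 x 55 mm, as before
- swab_box: carton, 51 x 71 x 46 mm, a bystander; origin under its centre
- saline_250: clear bottle, 67 x 148 mm, a bystander; origin under its foot
- pad_box: small plain box, 50 x 60 x 47 mm, a bystander; origin under its centre
- forceps: small forceps lying flat, 124 x 62 x 7 mm, a bystander; origin under its centre
- cotton: cotton balls, 49 x 63 x 25 mm, a bystander; origin under its centre
- tiny_box: tiny white box, 22 x 30 x 18 mm, a bystander; origin under its centre
- glass_jar: open glass jar, 54 x 70 mm, a bystander; origin under its foot
- clear_small: small clear bottle, 33 x 100 mm, a bystander; origin under its foot

How it is judged (in metres and radians):
On the way:
1. the strap's opening has dropped over the second bolt (z of strap_opening in the frame of second_bolt below 0.003 m and horizontal distance between strap_opening and second_bolt below 0.0065 m), for 0.1 s.
At the end, for the whole second after the job is handed in: The strap is locked: its narrow slot is at the second bolt (within 4.5 mm of fully out, within 6 mm at the pivot), lying flat on both seats (within 2.5 mm and 2 degrees), under the head, at rest; the three vials stand upright in the carrier (horizontal distance between strap_slot and second_bolt below 0.0045 m and z of strap_slot in the frame of second_bolt below 0.0025 m and angle between strap's own z axis and vertical below 0.035 rad and horizontal distance between strap and pivot_bolt below 0.006 m and linear speed of strap below 0.02 m/s and angle between each of vial_1, vial_2, vial_3's own z axis and vertical below 0.25 rad); the robot touches nothing.
It fails at once if the strap was forced (over 40 N) (contact force between any of the arm, the fingers and strap above 40 N).
It fails at once if a vial left its place or was tipped (distance of any of vial_1, vial_2, vial_3 from where it was at the start of the episode above 0.015 m or angle between any of vial_1, vial_2, vial_3's own z axis and vertical above 0.5 rad).
It fails at once if another thing was knocked aside (over 3 cm) (distance of any of swab_box, saline_250, pad_box, forceps, cotton, tiny_box, glass_jar, clear_small from where it was at the start of the episode above 0.03 m).
It also fails if it takes over 64 s, if anything falls off the work surface, if the arm or the gripper's body presses on something with over 40 N, if the wrist force passes 120 N, or if a joint passes its speed limit or range.

### The arm

A 6-joint arm with a two-finger parallel gripper is mounted at the origin on a cart in front of the work surface, level with it; the furniture and walls round the work are solid. World frame = base frame: x ahead of the robot, y to its left, z up, the work surface at z = 0. Lengths are in mm, angles in degrees, forces in N, time in s.
With the tool pointing down it reaches from about 350 to 850 mm from the base axis. Payload 8.1 kg.
Tool frame: the origin (TCP) lies between the finger pads; the fingertips stand 22 mm ahead of it and the grasp point (between the pads) lies 3 mm ahead of it (r.nose_length is the z of the fingertips in the tool frame, in mm); z points along the fingers, x is the direction in which the jaws open and shut, and the axes are right-handed (so a half turn about z gives the same grasp; the last joint's range is limited). The gripper opens to 85 mm and grips with 20 to 120 N. Pads are 22 mm wide; open, the fingers measure 114 mm over their backs; the gripper's body (76 mm by 85 mm) begins 54 mm behind the grasp point. The pads swing forward as they close: fully open they stand 13 mm farther back than shut.
Start: joints at [61.226, 7.471, 85.268, -0, 87.261, -4.893], TCP at [242.882, 548.647, 253.292] pointing down, gripper open.
Joint ranges: [-169.43, 169.43], [-51.17, 129.36], [1.28, 143.12], [-76.62, 256.62], [0, 156.53], [-152.29, 152.29]. Speed limits (degrees/s): [136.94, 136.94, 159.86, 180, 180, 180].

### API

Orientations are given as [roll, pitch, yaw] about the fixed x, y, z axes, in that order (R = Rz(yaw) Ry(pitch) Rx(roll)).
In Python, from bench import r gives the robot as it stands.
- The arm moves only by the shell command python3 -m jog 'ROWS' [FORCE]. ROWS is JSON, a list of rows, each a list of 5 numbers: the shift along the tool's x, y, z in m, then the turn about the tool's z in degrees, then the opening in per cent of the stroke, from 0 (shut) to 100 (fully open). A call has 1 to 8 rows; each row is the pose to reach, as a shift and turn from the pose measured when the call began, along the tool's axes at that moment; what a row does not reach only later rows make up. A row lasts 1/10 s, in which the tool goes at most 50 mm and 8.59 degrees, less where a joint would pass 70% of its speed; a pose out of reach is approached as far as the arm can. A call with a gripper value outside its range is refused whole. The fingers move at their own pace and stop on an object; FORCE is the grip in N (left out, the last holds). Time passes only in rows, so rows that repeat a pose let the fingers close. It gives the time, the measured TCP pose, the force and the opening at its end, in the units of the state.
- r.sense(): the state, without advancing time (a new reading comes with each control period).
- r.snapshot(name): name is "scene" or "top" or "wrist"; returns a dict with "image" (400x640x3 uint8, red, green, blue), "K" (3x3 intrinsics, pixels), "T" (4x4, takes a point from camera to world coordinates); the wrist camera has in their place "tool_from_camera" (4x4, takes a point from camera to tool coordinates, whose origin is the TCP and whose axes are the tool frame's). Camera axes: x right, y down, z forward; pixel columns grow to the right and rows downward; lengths in mm; the calibration is good to about 2 mm. A picture is of the moment at which its call begins: read the wrist's pose just before it. There is no depth.
- r.hand_in(): hands the job in, once; it reports no verdict.
Trained networks look in a picture, given as the dict that the camera call returned (one of the last four; its "shot" number tells which), for a name from the list of things; names that differ only in an ending like _2 or _b are one class to them, and where a whole thing is asked for, a point or a joint stands for the part that bears it (a point fixed in the world has none). Each returns a list of dicts, best first, with "conf" (0 to 1); they miss things now and then, are a little off and sometimes report something else, mostly with a low value. They report only what shows in the picture. A call takes as long as a camera call.
- r.search_frame(picture, label): "bbox" ([left, top, right, bottom] in pixels, round what is visible of it).
- r.pinpoint(picture, label): "uv" ([column, row] in pixels: a listed point, or the origin of a listed thing).
The state is a dict: "time": time; "joint_pos": joint angles; "qd": joint speeds; "joint_efforts": joint torques, N m; "tool_pos": TCP position; "tcp_rot": TCP orientation; "ft_force": force on the tool from outside, world axes, zero at the start; "wrist_torque": the same for the moment, N m; "finger_gap": finger opening in mm.
Only numpy, scipy, OpenCV 4.12 (cv2) and the standard library are available. Lean on these libraries where they do the work, as an engineer would, in place of code of your own. Each camera call takes 0.05 s, during which the arm holds its last target. There are 200 camera calls.

## Working session

There is one attempt and no reset: what is moved stays moved. The work goes in short steps, Python scripts to look and compute and a shell command to move; the robot and the scene stay as the last step left them, time stands still between calls to the robot, and variables do not carry over. Pictures are saved under pics/ and viewed, about 8 in all and at most 12, crops included, and the job is handed in when it is done.

```bash
ls; mkdir -p pics; cat > h.py <<'E'
from bench import r
import numpy as np, cv2
from scipy.spatial.transform import Rotation as R
def save(p,n): cv2.imwrite(f'pics/{n}.png', p['image'][:,:,::-1])
def ray(p,uv):
    d=np.linalg.inv(p['K'])@np.array([uv[0],uv[1],1.]); T=np.array(p['T']); return T[:3,3], T[:3,:3]@d
def atz(p,uv,z):
    o,d=ray(p,uv); return o+d*(z-o[2])/d[2]
def tri(ps,uvs):
    A=np.zeros((3,3));b=np.zeros(3);L=[ray(p,u) for p,u in zip(ps,uvs)]
    for o,d in L:
        d=d/np.linalg.norm(d);M=np.eye(3)-np.outer(d,d);A+=M;b+=M@o
    x=np.linalg.solve(A,b)
    return x,[np.linalg.norm(np.cross(x-o,d/np.linalg.norm(d))) for o,d in L]
def wrist():
    s=r.sense();p=r.snapshot('wrist');T=np.eye(4);T[:3,:3]=R.from_euler('xyz',s['tcp_rot'],degrees=True).as_matrix();T[:3,3]=s['tool_pos'];p['T']=T@np.array(p['tool_from_camera']);return p
E
python3 - <<'E'
from h import *
print(r.sense(), r.nose_length)
ps={n:r.snapshot(n) for n in('scene','top')}
for n,p in ps.items():
    save(p,n); print(n,p['T'][:3,3],p['K'][0,0])
uv={}
for l in ['pivot_bolt','second_bolt','strap_tab','strap_opening','strap','carrier','strap_slot','glide','vial_1','swab_box','saline_250','pad_box','forceps','cotton','tiny_box','glass_jar','clear_small']:
    for n,p in ps.items():
        q=r.pinpoint(p,l); uv[l,n]=q
        print(l,n,[(np.round(a['uv'],1).tolist(),round(a['conf'],2)) for a in q[:3]])
    if uv[l,'scene'] and uv[l,'top']:
        x,e=tri([ps['scene'],ps['top']],[uv[l,'scene'][0]['uv'],uv[l,'top'][0]['uv']]);print('   ',x.round(1),np.round(e,1))
E
```

```text
pics
{'time': 0.0, 'joint_pos': array([ 6.12247131e+01,  7.51387946e+00,  8.53307106e+01, -1.36082417e-03,
        8.72617412e+01, -4.89308551e+00]), 'qd': array([-0.11379537, -0.01069177, -0.06602247, -0.08817417,  0.05095835,
        0.04266044]), 'joint_efforts': array([-2.53896142e-03, -5.69380689e+01, -5.00563037e+01, -2.87316252e-04,
        1.45427583e-02, -2.48115623e-05]), 'tool_pos': array([242.65082634, 548.1764721 , 252.24348948]), 'tcp_rot': array([-1.79992284e+02,  1.06059682e-01,  6.61178721e+01]), 'ft_force': array([ 0.43463589, -0.02642609,  1.16986366]), 'wrist_torque': array([-0.00145126,  0.02757108,  0.00740983]), 'finger_gap': 85.51186268789658} 22.0
scene [  18.92614994 -675.94337702 1117.92944716] 442.62904842583725
top [ 277.98653915    3.97029577 1385.27862507] 479.76665730219946
pivot_bolt scene [([322.2, 178.3], 0.96), ([317.5, 223.3], 0.44)]
pivot_bolt top [([287.8, 174.1], 0.94), ([186.1, 242.0], 0.29)]
    [600.5 120.1  70.2] [4.5 4.5]
second_bolt scene [([343.6, 206.0], 0.63)]
second_bolt top [([337.0, 180.9], 0.96), ([288.7, 173.9], 0.46)]
    [581.5 
[... 1239 characters left out ...]
3] [0.4 0.4]
forceps scene [([253.4, 186.3], 0.48)]
forceps top [([225.3, 232.3], 0.66)]
    [441.1 307.8 -29.8] [6.3 6.3]
cotton scene [([342.7, 203.6], 0.72), ([260.8, 207.5], 0.59), ([340.1, 210.4], 0.59)]
cotton top [([259.3, 251.4], 0.79), ([182.5, 197.4], 0.69)]
    [486.5  95.1  66.6] [137.4 137.4]
tiny_box scene [([388.0, 290.3], 0.65)]
tiny_box top [([424.5, 206.4], 0.4)]
    [ 535.8 -281.9  -13.5] [2. 2.]
glass_jar scene [([415.9, 323.3], 0.59), ([276.7, 162.2], 0.58), ([232.0, 164.7], 0.45)]
glass_jar top [([209.5, 195.4], 0.68)]
    [476.6 -81.1 221.5] [367. 367.]
clear_small scene [([261.5, 151.7], 0.75)]
clear_small top [([181.7, 201.0], 0.59)]
    [541.7 439.3 -24. ] [4.9 4.9]
```

```bash
python3 - <<'E'
import cv2,numpy as np
a=cv2.imread('pics/top.png')[130:280,240:400]; b=cv2.imread('pics/scene.png')[130:280,240:400]
cv2.imwrite('pics/c1.png',np.hstack([cv2.resize(x,(400,375),interpolation=cv2.INTER_CUBIC) for x in(a,b)]))
E
```

```text
(no output)
```

View pics/c1.png

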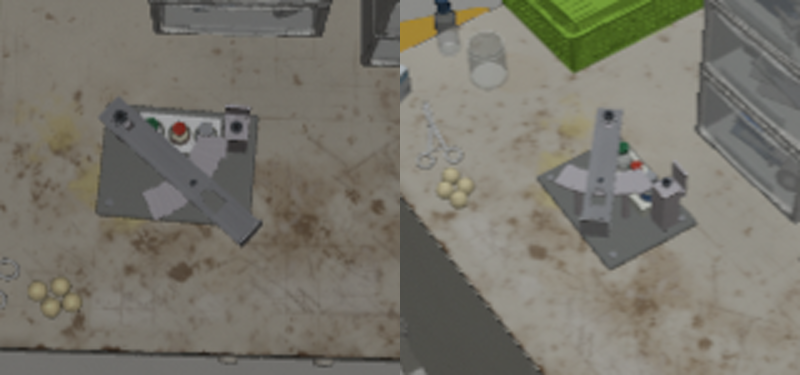

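View pics/top.png

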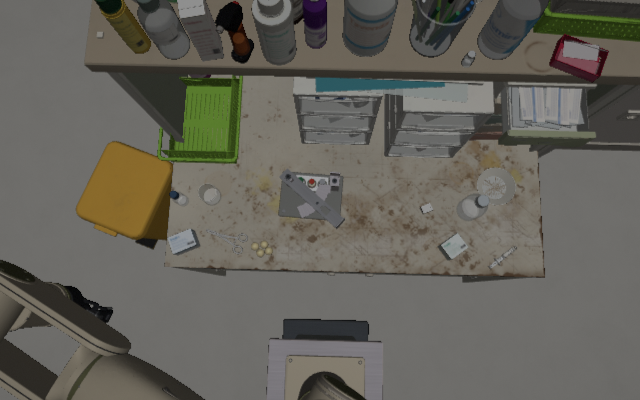

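```bash
python3 -m jog '[[-0.03,0.04,-0.05,0,0],[-0.06,0.08,-0.05,0,0],[-0.09,0.12,-0.05,0,0],[-0.12,0.16,-0.05,0,0],[-0.15,0.2,-0.05,0,0],[-0.17,0.24,-0.05,0,0],[-0.17,0.24,-0.05,0,0],[-0.17,0.24,-0.05,0,0]]' 20; python3 -m jog '[[-0.03,0.04,0,4,0],[-0.06,0.08,0,8,0],[-0.09,0.12,0,12,0],[-0.12,0.16,0,18,0],[-0.15,0.2,0,18,0],[-0.165,0.233,0,18,0],[-0.165,0.233,0,18,0],[-0.165,0.233,0,18,0]]'; python3 - <<'E'
from h import *
p=wrist();save(p,'w1');print(p['T'].round(2),p['K'][0,0])
print(r.sense()['tool_pos'],r.sense()['tcp_rot'])
for l,z in [('pivot_bolt',76),('second_bolt',76),('strap_tab',108),('strap_opening',88),('strap_slot',87),('strap',76),('vial_1',10)]:
    print(l,[(np.round(a['uv'],1).tolist(),round(a['conf'],2),atz(p,a['uv'],z).round(1)) for a in r.pinpoint(p,l)[:3]])
E
```

```text
time: 2.6
tool_pos: [394.5, 294.7, 303.5]
tcp_rot: [180.0, -0.0, 65.9]
ft_force: [-0.0, 0.2, 0.1]
finger_gap: 0.2
time: 3.4
tool_pos: [540.0, 50.1, 302.9]
tcp_rot: [-179.9, -0.0, 47.9]
ft_force: [-0.1, 0.9, 0.5]
finger_gap: 0.1
[[ 6.7000e-01  7.1000e-01  2.2000e-01  4.8520e+02]
 [ 7.4000e-01 -6.4000e-01 -2.0000e-01  1.0090e+02]
 [-0.0000e+00  2.9000e-01 -9.6000e-01  4.2372e+02]
 [ 0.0000e+00  0.0000e+00  0.0000e+00  1.0000e+00]] 340.5150991523134
[539.63888151  50.61071321 303.14398832] [-1.79938677e+02 -1.94286097e-02  4.79755665e+01]
pivot_bolt [([407.4, 162.2], 0.73, array([594.4, 120.2,  76. ]))]
second_bolt [([311.3, 236.4], 0.58, array([588.8, -10. ,  76. ]))]
strap_tab [([210.3, 175.0], 0.76, array([468.4, -28.1, 108. ])), ([309.0, 234.8], 0.62, array([ 5.765e+02, -4.000e-01,  1.080e+02])), ([373.3, 167.4], 0.62, array([566.7,  91.4, 108. ]))]
strap_opening [([267.7, 173.6], 0.72, array([505.3,   7.7,  88. ]))]
strap_slot [([403.8, 165.4], 0.73, array([591.1, 114.9,  87. ])), ([280.1, 168.4], 0.71, array([509.9,  20.5,  87. ]))]
strap [([406.6, 164.4], 0.96, array([595.7, 118.1,  76. ]))]
vial_1 [([335.2, 197.3], 0.79, array([589.3,  27.9,  10. ])), ([348.9, 185.8], 0.61, array([589.6,  50.7,  10. ])), ([373.9, 170.8], 0.54, array([595.8,  86.3,  10. ]))]
```

View pics/w1.png

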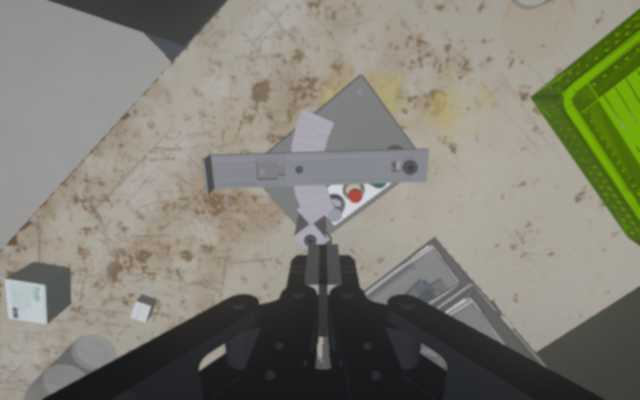

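```bash
python3 -m jog '[[-0.045,0,0.02,-1.2,0],[-0.09,0,0.05,-1.2,0],[-0.142,0,0.08,-1.2,0],[-0.142,0,0.12,-1.2,0],[-0.142,0,0.15,-1.2,0],[-0.142,0,0.15,-1.2,0],[-0.142,0,0.15,-1.2,0]]'; python3 - <<'E'
from h import *
p=wrist();save(p,'w2');t=r.snapshot('top')
print(r.sense()['tool_pos'],r.sense()['tcp_rot'],r.sense()['ft_force'])
for n,q in(('w',p),('t',t)):
  for l,z in [('pivot_bolt',76),('second_bolt',76),('strap_tab',108),('strap_opening',88),('strap_slot',87),('strap',76)]:
    print(n,l,[(np.round(a['uv'],1).tolist(),round(a['conf'],2),atz(q,a['uv'],z).round(1)) for a in r.pinpoint(q,l)[:2]])
E
```

```text
time: 4.5
tool_pos: [444.8, -55.4, 154.3]
tcp_rot: [180.0, -0.0, 49.2]
ft_force: [0.4, -0.1, 0.5]
finger_gap: 0.1
[446.37185936 -55.65807419 156.12074666] [ 1.79796068e+02 -1.35622469e-01  4.92227821e+01] [ 1.04612414 -0.84652189 -0.06889383]
w pivot_bolt []
w second_bolt [([504.2, 327.0], 0.71, array([588.1, -12. ,  76. ]))]
w strap_tab [([383.5, 237.5], 0.67, array([465.6, -29.4, 108. ]))]
w strap_opening [([468.2, 226.7], 0.96, array([502. ,   9.8,  88. ]))]
w strap_slot [([492.0, 224.7], 0.77, array([510.7,  21.3,  87. ]))]
w strap []
t pivot_bolt [([287.4, 177.4], 0.87, array([593.8, 118.6,  76. ])), ([213.3, 196.2], 0.4, array([534.7, 323. ,  76. ]))]
t second_bolt [([331.4, 177.6], 0.65, array([596.3,  -4.8,  76. ])), ([428.9, 205.6], 0.55, array([ 523.6, -276.7,   76. ]))]
t strap_tab [([338.9, 223.0], 0.94, array([463.7, -27.7, 108. ]))]
t strap_opening [([327.2, 208.8], 0.69, array([505.1,   4.7,  88. ]))]
t strap_slot [([322.1, 209.2], 0.57, array([503.8,  18.7,  87. ])), ([184.2, 200.0], 0.21, array([519.7, 400. ,  87. ]))]
t strap [([286.0, 176.1], 0.58, array([597.4, 122.7,  76. ])), ([323.3, 207.3], 0.3, array([511.2,  15.6,  76. ]))]
```

View pics/w2.png

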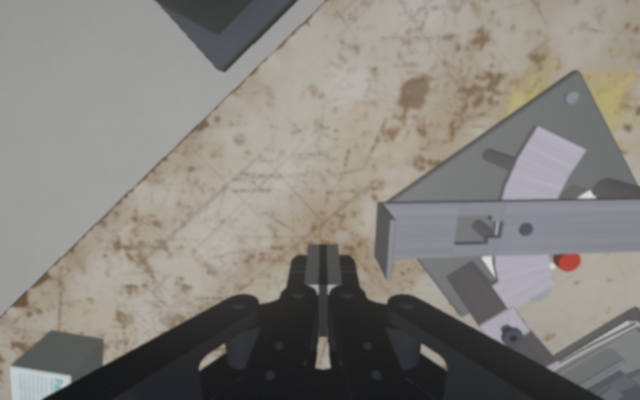

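```bash
python3 -m jog '[[0,-0.002,0.02,0,0],[0,-0.002,0.042,0,0],[0,-0.002,0.042,0,0],[0.004,-0.002,0.042,0,0],[0.008,-0.002,0.042,0,0],[0.01,-0.002,0.042,0,0],[0.012,-0.002,0.042,0,0]]';python3 -m jog '[[0.001,0,0,0,0],[0.003,0,0,0,0],[0.005,0,0,0,0],[0.007,0,0,0,0],[0.008,0,0,0,0],[0.009,0,0,0,0],[0.01,0,0,0,0]]'; python3 - <<'E'
from h import *
t=r.snapshot('top')
for l,z in [('strap_tab',108),('strap_opening',88)]:
    print(l,[(np.round(a['uv'],1).tolist(),round(a['conf'],2),atz(t,a['uv'],z).round(1)) for a in r.pinpoint(t,l)[:2]])
E
```

```text
time: 5.9
tool_pos: [451.9, -45.1, 112.5]
tcp_rot: [179.9, -0.1, 49.2]
ft_force: [0.4, -0.0, -0.6]
finger_gap: -0.2
time: 6.6
tool_pos: [458.4, -37.6, 112.5]
tcp_rot: [179.9, -0.1, 49.2]
ft_force: [-0.8, -0.6, 1.1]
finger_gap: -0.0
strap_tab [([259.3, 250.9], 0.57, array([383.3, 182.5, 108. ])), ([286.5, 174.5], 0.46, array([594.1, 118.6, 108. ]))]
strap_opening [([324.2, 208.4], 0.85, array([506.,  13.,  88.]))]
```

```bash
python3 -m jog '[[0.001,0,0,0,0],[0.002,0,0,0,0],[0.003,0,0,0,0],[0.004,0,0,0,0]]';python3 -m jog '[[0.001,0,0,0,0],[0.002,0,0,0,0],[0.003,0,0,0,0],[0.004,0,0,0,0]]'; python3 -m jog '[[0.001,0,0,0,0],[0.002,0,0,0,0],[0.003,0,0,0,0],[0.003,0,0,0,0]]'; python3 - <<'E'
from h import *
p=wrist();save(p,'w3');print(r.sense()['ft_force'])
E
```

```text
time: 7.15
tool_pos: [461.1, -34.4, 112.6]
tcp_rot: [179.9, -0.1, 49.2]
ft_force: [-1.3, -2.5, 1.5]
finger_gap: -0.1
time: 7.55
tool_pos: [463.7, -31.3, 112.5]
tcp_rot: [179.9, -0.1, 49.2]
ft_force: [-1.3, -1.7, 1.1]
finger_gap: 0.1
time: 7.95
tool_pos: [464.9, -30.0, 112.4]
tcp_rot: [179.9, 0.1, 49.2]
ft_force: [-5.8, -7.8, 4.0]
finger_gap: 0.1
[-6.42848053 -7.45984297  4.44516324]
```

View pics/w3.png

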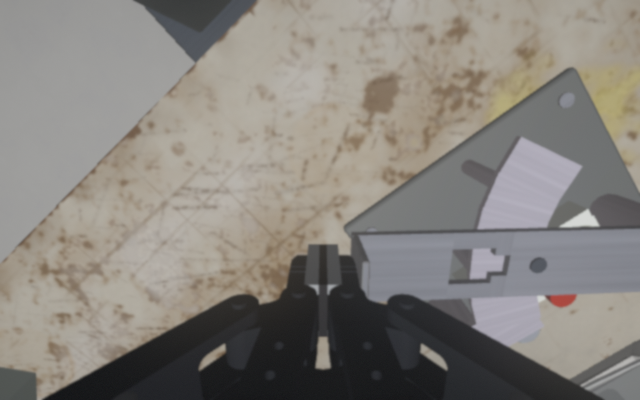

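```bash
python3 - <<'E'
from h import *
p=wrist();P=np.array([594.5,119.5])
for uv,z in (((450,266),92),((365,264),117),((540,265),88)):
    x=atz(p,uv,z);print(uv,x.round(1),np.linalg.norm(x[:2]-P).round(1))
for l,z in [('strap_tab',108),('strap_opening',88),('strap_slot',87)]:
    print(l,[(np.round(a['uv'],1).tolist(),round(a['conf'],2),np.linalg.norm(atz(p,a['uv'],z)[:2]-P).round(1)) for a in r.pinpoint(p,l)[:2]])
t=r.snapshot('top')
for l,z in [('strap_tab',108),('strap_opening',88),('strap_slot',87)]:
    print(l,[(np.round(a['uv'],1).tolist(),round(a['conf'],2),np.linalg.norm(atz(t,a['uv'],z)[:2]-P).round(1)) for a in r.pinpoint(t,l)[:2]])
E
```

```text
(450, 266) [505.   14.1  92. ] 138.3
(365, 264) [466.2  -8.8 117. ] 181.4
(540, 265) [535.1  46.5  88. ] 94.1
strap_tab [([360.7, 282.4], 0.71, np.float64(181.2))]
strap_opening [([467.8, 263.4], 0.97, np.float64(128.4)), ([361.1, 283.6], 0.2, np.float64(178.9))]
strap_slot []
strap_tab []
strap_opening [([321.4, 201.6], 0.63, np.float64(120.5)), ([312.9, 183.6], 0.27, np.float64(75.9))]
strap_slot [([317.9, 204.4], 0.65, np.float64(118.0))]
```

```bash
python3 -m jog '[[-0.008,0,0,0,0],[-0.012,-0.02,0,0,0],[-0.012,-0.042,0,0,0],[0,-0.042,0.01,0,0],[0.02,-0.042,0.02,0,0],[0.033,-0.042,0.02,0,0],[0.033,-0.042,0.02,0,0],[0.033,-0.036,0.02,0,0]]'; python3 -m jog '[[0,0.003,0,0,0],[0,0.005,0,0,0],[0,0.007,0,0,0],[0,0.008,0,0,0],[0,0.008,0,0,0]]'; python3 - <<'E'
from h import *
p=wrist();save(p,'w4');print(r.sense()['ft_force'])
E
```

```text
time: 9.2
tool_pos: [459.1, 18.6, 92.5]
tcp_rot: [180.0, 0.1, 49.3]
ft_force: [0.1, 0.2, -0.3]
finger_gap: -0.1
time: 9.7
tool_pos: [465.2, 13.1, 92.6]
tcp_rot: [180.0, 0.1, 49.2]
ft_force: [-1.3, -0.1, -0.1]
finger_gap: -0.0
[-0.24107523 -0.63321303 -0.07448809]
```

View pics/w4.png

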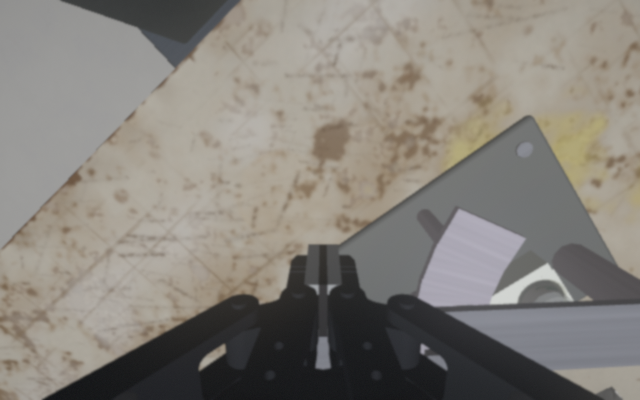

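```bash
python3 -m jog '[[-0.0007,0.0043,0,-1.5,0],[-0.0013,0.0087,0,-3,0],[-0.0017,0.013,0,-4.5,0],[-0.0021,0.0174,0,-6,0],[-0.0023,0.0218,0,-7.5,0],[-0.0024,0.0261,0,-9,0],[-0.0024,0.0305,0,-10.5,0],[-0.0023,0.0349,0,-12,0]]'; python3 -m jog '[[-0.0007,0.0043,0,-1.5,0],[-0.0013,0.0087,0,-3,0],[-0.0017,0.013,0,-4.5,0],[-0.0021,0.0174,0,-6,0],[-0.0023,0.0218,0,-7.5,0],[-0.0024,0.0261,0,-9,0],[-0.0024,0.0305,0,-10.5,0],[-0.0023,0.0349,0,-12,0]]';python3 - <<'E'
from h import *
s=r.sense();d=np.array([594.5,119.5])-s['tool_pos'][:2];a=np.radians(s['tcp_rot'][2]);print(s['ft_force'],d@[np.cos(a),np.sin(a)],d@[np.sin(a),-np.cos(a)])
p=wrist();save(p,'w5');t=r.snapshot('top')
for n,q in(('w',p),('t',t)):
  for l,z in [('pivot_bolt',76),('second_bolt',76),('strap_tab',108),('strap_opening',88),('strap_slot',87)]:
    print(n,l,[(np.round(a['uv'],1).tolist(),round(a['conf'],2),atz(q,a['uv'],z).round(1)) for a in r.pinpoint(q,l)[:2]])
E
```

```text
time: 10.55
tool_pos: [489.8, -11.4, 92.4]
tcp_rot: [-180.0, 0.1, 61.3]
ft_force: [-0.6, -0.2, -0.3]
finger_gap: -0.1
time: 11.35
tool_pos: [519.6, -30.3, 92.4]
tcp_rot: [-180.0, 0.1, 73.4]
ft_force: [-1.2, -0.2, -0.0]
finger_gap: 0.0
[-1.17044017 -0.24168755 -0.00561937] 164.91769620270654 29.142915701697124
w pivot_bolt []
w second_bolt []
w strap_tab []
w strap_opening []
w strap_slot [([431.1, 333.8], 0.73, array([559.3,   8.5,  87. ]))]
t pivot_bolt [([288.9, 174.9], 0.92, array([601.1, 114.7,  76. ])), ([425.9, 210.7], 0.45, array([ 509. , -268.2,   76. ]))]
t second_bolt [([181.2, 198.3], 0.41, array([526.4, 412.1,  76. ]))]
t strap_tab []
t strap_opening []
t strap_slot []
```

```bash
python3 -m jog '[[-0.0005,0.0029,0,-1,0],[-0.0009,0.0058,0,-2,0],[-0.0013,0.0087,0,-3,0],[-0.0016,0.0116,0,-4,0],[-0.0019,0.0145,0,-5,0],[-0.0021,0.0174,0,-6,0],[-0.0022,0.0203,0,-7,0],[-0.0023,0.0232,0,-8,0]]'; python3 -m jog '[[-0.0005,0.0029,0,-1,0],[-0.0009,0.0058,0,-2,0],[-0.0011,0.0072,0,-2.5,0],[-0.0013,0.0087,0,-3,0]]';python3 - <<'E'
from h import *
print(r.sense()['ft_force'])
p=wrist();save(p,'w5');t=r.snapshot('scene');save(t,'s5')
a=cv2.resize(cv2.imread('pics/w5.png')[200:400,300:640],(680,400))
b=cv2.resize(cv2.imread('pics/s5.png')[150:250,280:400],(680,400)[:0] or (480,400))
cv2.imwrite('pics/c5.png',cv2.resize(np.hstack([a,b]),(800,276)))
for n,q in(('w',p),('t',t)):
  for l,z in [('second_bolt',76),('strap_tab',98),('strap_opening',80),('strap_slot',80)]:
    print(n,l,[(np.round(a['uv'],1).tolist(),round(a['conf'],2),atz(q,a['uv'],z).round(1)) for a in r.pinpoint(q,l)[:2]])
E
```

```text
time: 12.75
tool_pos: [541.1, -39.0, 92.3]
tcp_rot: [-180.0, 0.1, 81.4]
ft_force: [-1.0, -0.1, -0.7]
finger_gap: 0.1
time: 13.15
tool_pos: [549.6, -41.6, 92.3]
tcp_rot: [-179.9, 0.1, 84.4]
ft_force: [-0.6, -0.5, 0.2]
finger_gap: -0.1
[-0.56995453 -0.45197679  0.22841524]
w second_bolt []
w strap_tab []
w strap_opening []
w strap_slot [([431.0, 333.7], 0.79, array([587.1,   5.9,  80. ]))]
t second_bolt [([343.4, 206.0], 0.83, array([576.4, -15.2,  76. ])), ([231.8, 166.0], 0.47, array([385.5, 339.9,  76. ]))]
t strap_tab [([355.1, 215.4], 0.71, array([570.1, -77.9,  98. ]))]
t strap_opening [([341.9, 205.0], 0.47, array([573. , -11.9,  80. ]))]
t strap_slot [([418.1, 321.7], 0.73, array([ 493. , -424.4,   80. ]))]
```

View pics/c5.png

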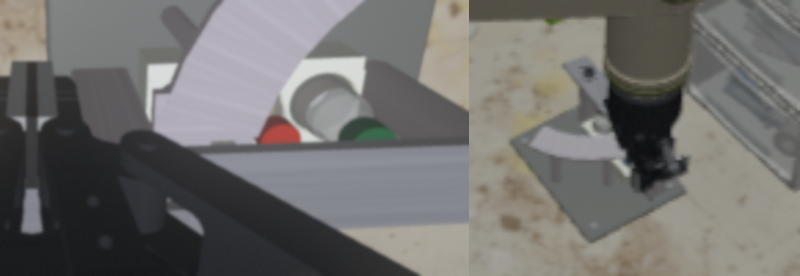

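```bash
python3 -m jog '[[-0.0003,0.0014,0,-0.5,0],[-0.0005,0.0029,0,-1,0],[-0.0007,0.0043,0,-1.5,0],[-0.0009,0.0058,0,-2,0]]'; python3 -m jog '[[-0.0002,0.0007,0,-0.3,0],[-0.0003,0.0014,0,-0.5,0],[-0.0003,0.0014,0,-0.5,0]]';python3 -m jog '[[-0.0002,0.0007,0,-0.3,0],[-0.0003,0.0014,0,-0.5,0],[-0.0003,0.0014,0,-0.5,0]]'
```

```text
time: 14.05
tool_pos: [555.3, -43.1, 92.4]
tcp_rot: [-179.9, 0.1, 86.4]
ft_force: [-0.7, 0.2, -0.5]
finger_gap: -0.1
time: 14.35
tool_pos: [556.8, -43.5, 92.4]
tcp_rot: [-179.9, 0.1, 87.0]
ft_force: [-1.4, 0.1, 0.4]
finger_gap: 0.3
time: 14.65
tool_pos: [558.2, -43.9, 92.4]
tcp_rot: [-180.0, 0.1, 87.5]
ft_force: [-0.6, 0.8, 0.4]
finger_gap: 0.1
```

```bash
python3 -m jog '[[0,0.0007,0,0,0],[0,0.0014,0,0,0],[0,0.0014,0,0,0]]'; python3 -m jog '[[0,0.0007,0,0,0],[0,0.0014,0,0,0],[0,0.0014,0,0,0]]';python3 -m jog '[[0,0.0007,0,0,0],[0,0.0014,0,0,0],[0,0.0014,0,0,0]]'
```

```text
time: 14.95
tool_pos: [559.3, -44.0, 92.2]
tcp_rot: [-179.9, 0.1, 87.5]
ft_force: [-2.2, -0.5, 1.0]
finger_gap: 0.2
time: 15.25
tool_pos: [559.6, -44.1, 91.4]
tcp_rot: [-179.7, 0.1, 87.5]
ft_force: [-5.2, -1.6, -1.5]
finger_gap: -0.1
time: 15.55
tool_pos: [559.7, -44.3, 90.6]
tcp_rot: [-179.6, 0.1, 87.5]
ft_force: [-7.9, -1.5, 1.0]
finger_gap: -0.1
```

```bash
python3 -m jog '[[0,-0.006,0,0,0],[0,-0.02,0,0,0],[0,-0.03,-0.03,0,0],[0,-0.03,-0.07,0,0],[0.01,-0.03,-0.11,0,0],[0.01,-0.03,-0.11,0,0],[0.01,-0.03,-0.11,0,0]]';python3 - <<'E'
from h import *
p=wrist();save(p,'w6');t=r.snapshot('scene');save(t,'s6');print(p['T'][:3,3])
for n,q in(('w',p),('s',t)):
  for l,z in [('pivot_bolt',76),('second_bolt',76),('strap_tab',92),('strap_opening',76),('strap_slot',76)]:
    print(n,l,[(np.round(a['uv'],1).tolist(),round(a['conf'],2),atz(q,a['uv'],z).round(1)) for a in r.pinpoint(q,l)[:2]])
E
```

```text
time: 16.25
tool_pos: [532.4, -32.7, 202.8]
tcp_rot: [-179.8, 0.1, 87.5]
ft_force: [-0.5, -0.8, 0.1]
finger_gap: 0.0
[458.51229677 -28.52932461 323.71561776]
w pivot_bolt [([513.5, 264.9], 0.89, array([597.3, 119. ,  76. ]))]
w second_bolt [([348.2, 260.2], 0.92, array([587.3, -14.3,  76. ]))]
w strap_tab [([282.7, 271.3], 0.75, array([586.1, -65.2,  92. ]))]
w strap_opening [([350.0, 259.4], 0.57, array([586.6, -12.8,  76. ]))]
w strap_slot [([366.3, 262.2], 0.94, array([5.897e+02, 3.000e-01, 7.600e+01])), ([526.8, 261.7], 0.28, array([594.8, 129.3,  76. ]))]
s pivot_bolt [([321.9, 175.2], 0.72, array([600.3, 128.5,  76. ])), ([327.7, 196.9], 0.35, array([559.8,  42.7,  76. ]))]
s second_bolt [([344.7, 205.8], 0.56, array([580.1, -17. ,  76. ]))]
s strap_tab [([356.3, 213.5], 0.91, array([580.8, -70.9,  92. ])), ([335.0, 204.7], 0.61, array([550.6,  -6.3,  92. ]))]
s strap_opening [([347.0, 203.2], 0.8, array([592.1, -13. ,  76. ]))]
s strap_slot [([343.3, 202.1], 0.85, array([585.7,  -2.8,  76. ]))]
```

View pics/w6.png

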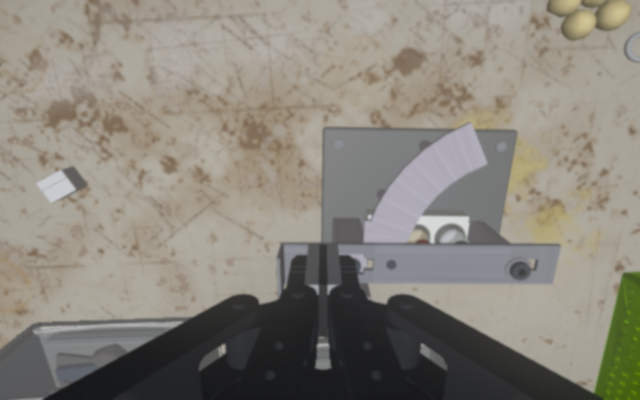

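```bash
python3 -m jog '[[-0.04,0,0,0,0],[-0.075,0,0.02,0,0],[-0.075,0,0.02,0,0],[-0.075,0,0.02,0,0]]';python3 - <<'E'
from h import *
p=wrist();save(p,'w7');im=cv2.imread('pics/w7.png')[200:350,300:640];cv2.imwrite('pics/c7.png',cv2.resize(im,(800,353),interpolation=cv2.INTER_CUBIC))
P=np.array([596.5,119.3])
for l,z in [('pivot_bolt',76),('second_bolt',76),('strap_tab',92),('strap_opening',76),('strap_slot',76)]:
    print(l,[(np.round(a['uv'],1).tolist(),round(a['conf'],2),atz(p,a['uv'],z).round(1)) for a in r.pinpoint(p,l)[:2]])
print(r.sense()['tool_pos'])
E
```

```text
time: 17.25
tool_pos: [526.9, -108.2, 180.1]
tcp_rot: [-179.5, 0.1, 87.3]
ft_force: [0.5, 0.5, 0.1]
finger_gap: -0.2
pivot_bolt [([631.7, 283.5], 0.75, array([598.2, 119.6,  76. ])), ([386.8, 291.0], 0.74, array([596.1, -62.7,  76. ]))]
second_bolt [([5.0, 196.0], 0.43, array([ 509.3, -326.6,   76. ]))]
strap_tab [([386.5, 292.6], 0.78, array([587.3, -65.9,  92. ]))]
strap_opening [([455.9, 280.6], 0.89, array([589.7, -11.4,  76. ])), ([494.5, 238.6], 0.16, array([557.,  14.,  76.]))]
strap_slot [([471.4, 277.0], 0.7, array([ 5.872e+02, -2.000e-01,  7.600e+01]))]
[ 527.8484478  -107.01309918  181.33920414]
```

View pics/c7.png

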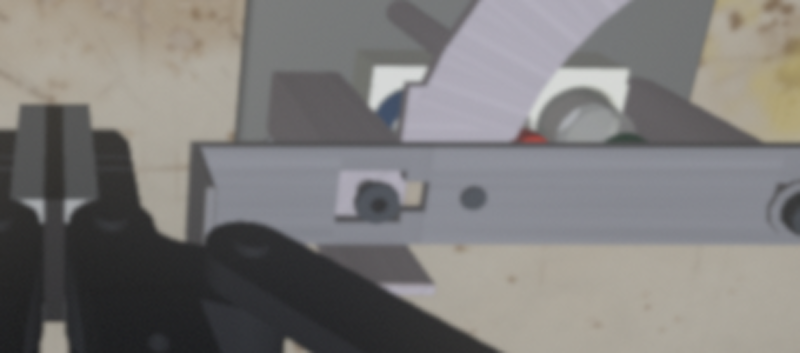

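```bash
python3 - <<'E'
from h import *
t=r.snapshot('top')
for z in(0,100,200,300): print(z,[atz(t,u,z).round(0) for u in((303,145),(370,145),(375,95))])
E
python3 -m jog '[[0.03,0.025,0,0,0],[0.05,0.045,0,0,0],[0.0675,0.057,0,0,0],[0.0675,0.057,0.03,0,0],[0.0675,0.057,0.05,0,0],[0.0675,0.057,0.065,0,0],[0.0675,0.057,0.065,0,0]]'
```

```text
0 [array([713.,  82.,   0.]), array([ 718., -119.,    0.]), array([ 878., -133.,    0.])]
100 [array([682.,  77., 100.]), array([ 687., -110.,  100.]), array([ 835., -123.,  100.])]
200 [array([650.,  71., 200.]), array([ 655., -101.,  200.]), array([ 792., -113.,  200.])]
300 [array([619.,  65., 300.]), array([623., -92., 300.]), array([ 748., -103.,  300.])]
time: 18.3
tool_pos: [585.4, -41.7, 113.0]
tcp_rot: [-179.3, 0.1, 87.5]
ft_force: [0.8, 0.3, 0.2]
finger_gap: 0.3
```

```bash
python3 -m jog '[[0,0.002,0.002,0,0],[0,0.002,0.004,0,0],[0,0.002,0.006,0,0],[0,0.002,0.006,0,0]]'; python3 -m jog '[[0,0,0.001,0,0],[0,0,0.003,0,0],[0,0,0.003,0,0]]';python3 -m jog '[[0,0,0.001,0,0],[0,0,0.002,0,0],[0,0,0.002,0,0]]';python3 -m jog '[[0,0,0.001,0,0],[0,0,0.0015,0,0],[0,0,0.0015,0,0]]'
```

```text
time: 18.7
tool_pos: [587.6, -41.9, 107.5]
tcp_rot: [-179.4, 0.1, 87.5]
ft_force: [-0.2, 0.5, -0.4]
finger_gap: -0.3
time: 19.0
tool_pos: [587.5, -41.9, 104.3]
tcp_rot: [-179.4, 0.1, 87.5]
ft_force: [0.2, 1.3, 0.3]
finger_gap: -0.1
time: 19.3
tool_pos: [587.5, -41.9, 102.3]
tcp_rot: [-179.4, 0.1, 87.5]
ft_force: [0.2, -0.6, 0.3]
finger_gap: 0.2
time: 19.6
tool_pos: [587.6, -42.0, 101.8]
tcp_rot: [-179.4, 0.1, 87.5]
ft_force: [-5.2, 1.3, 8.3]
finger_gap: 0.2
```

```bash
python3 -m jog '[[0,0,-0.002,0,0],[0,0,-0.003,0,0],[-0.003,0,-0.003,0,0],[-0.006,0,-0.003,0,0],[-0.008,0,-0.003,0,0]]'; python3 -m jog '[[-0.001,0,0,0,0],[-0.002,0,0,0,0],[-0.003,0,0,0,0],[-0.004,0,0,0,0]]';python3 -m jog '[[-0.001,0,0,0,0],[-0.002,0,0,0,0],[-0.003,0,0,0,0],[-0.004,0,0,0,0]]';python3 -m jog '[[-0.001,0,0,0,0],[-0.002,0,0,0,0],[-0.003,0,0,0,0],[-0.003,0,0,0,0]]'
```

```text
time: 20.1
tool_pos: [587.2, -50.3, 104.6]
tcp_rot: [-179.4, 0.1, 87.5]
ft_force: [-0.5, -0.3, 0.4]
finger_gap: 0.0
time: 20.5
tool_pos: [586.8, -54.2, 104.4]
tcp_rot: [-179.3, 0.1, 87.5]
ft_force: [-0.5, 1.5, -0.8]
finger_gap: 0.1
time: 20.9
tool_pos: [586.7, -58.3, 104.4]
tcp_rot: [-179.3, 0.1, 87.5]
ft_force: [0.5, 1.1, -0.7]
finger_gap: 0.2
time: 21.3
tool_pos: [586.5, -61.5, 104.5]
tcp_rot: [-179.3, 0.1, 87.5]
ft_force: [0.0, 0.3, -0.0]
finger_gap: -0.1
```

```bash
python3 -m jog '[[-0.001,0,0,0,0],[-0.002,0,0,0,0],[-0.003,0,0,0,0],[-0.003,0,0,0,0]]';python3 -m jog '[[-0.001,0,0,0,0],[-0.002,0,0,0,0],[-0.002,0,0,0,0]]';python3 -m jog '[[-0.001,0,0,0,0],[-0.002,0,0,0,0],[-0.002,0,0,0,0]]'
```

```text
time: 21.7
tool_pos: [586.4, -64.7, 104.5]
tcp_rot: [-179.3, 0.1, 87.5]
ft_force: [0.2, 0.7, 0.2]
finger_gap: -0.2
time: 22.0
tool_pos: [586.3, -66.3, 104.5]
tcp_rot: [-179.3, 0.1, 87.5]
ft_force: [0.3, 2.8, -0.1]
finger_gap: -0.4
time: 22.3
tool_pos: [586.3, -66.7, 104.4]
tcp_rot: [-179.3, -0.1, 87.6]
ft_force: [-0.4, 9.4, 0.1]
finger_gap: -0.1
```

```bash
python3 -m jog '[[0.004,0,0,0,0],[0.008,0,0,0,0],[0.008,0,-0.04,0,0],[0.008,-0.02,-0.08,0,0],[-0.02,-0.055,-0.08,0,0],[-0.04,-0.055,-0.08,0,0],[-0.04,-0.055,-0.08,0,0]]';python3 - <<'E'
from h import *
p=wrist();save(p,'w8');im=cv2.imread('pics/w8.png')[200:350,300:640];cv2.imwrite('pics/c8.png',cv2.resize(im,(800,353),interpolation=cv2.INTER_CUBIC))
t=r.snapshot('scene')
for q in (p,t):
  for l,z in [('pivot_bolt',76),('second_bolt',76),('strap',76),('strap_tab',92),('strap_opening',76),('strap_slot',76)]:
    print(l,[(np.round(a['uv'],1).tolist(),round(a['conf'],2),atz(q,a['uv'],z).round(1)) for a in r.pinpoint(q,l)[:2]])
E
```

```text
time: 23.0
tool_pos: [529.9, -106.6, 185.6]
tcp_rot: [-179.4, 0.0, 87.4]
ft_force: [-0.5, -0.3, 1.2]
finger_gap: 0.2
pivot_bolt [([623.6, 276.8], 0.7, array([598.3, 119.6,  76. ])), ([525.7, 238.9], 0.33, array([563.5,  41.5,  76. ]))]
second_bolt [([486.2, 231.4], 0.72, array([556.3,  12. ,  76. ])), ([447.5, 269.5], 0.57, array([586. , -14.4,  76. ]))]
strap [([620.6, 272.9], 0.96, array([594.8, 116.6,  76. ])), ([529.0, 238.2], 0.32, array([563.1,  43.8,  76. ]))]
strap_tab [([367.8, 283.5], 0.69, array([585.6, -76.5,  92. ]))]
strap_opening [([433.0, 275.2], 0.59, array([590.3, -25.1,  76. ]))]
strap_slot [([450.6, 271.9], 0.97, array([588.1, -11.9,  76. ]))]
pivot_bolt [([324.0, 176.1], 0.7, array([603.4, 121.2,  76. ])), ([231.2, 165.4], 0.36, array([385.3, 343.6,  76. ]))]
second_bolt [([344.2, 203.2], 0.59, array([585.2,  -7.9,  76. ]))]
strap []
strap_tab [([357.8, 215.7], 0.65, array([579.1, -80. ,  92. ]))]
strap_opening [([348.6, 208.0], 0.78, array([584.2, -30.9,  76. ]))]
strap_slot [([346.9, 207.2], 0.6, array([582. , -25.3,  76. ]))]
```

View pics/c8.png

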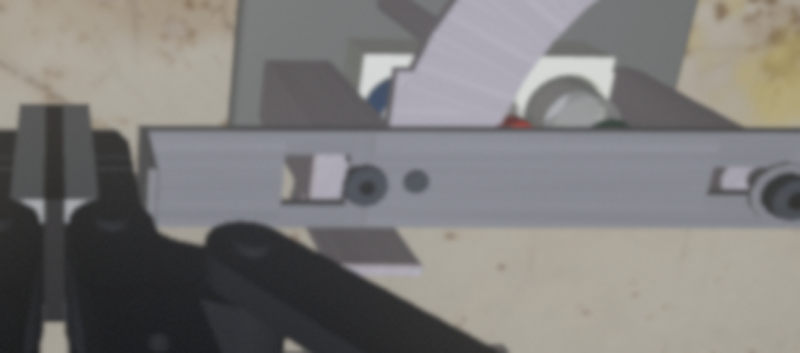

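```bash
python3 -m jog '[[0,0,-0.03,0,0],[0,0,-0.05,0,0],[0,0,-0.05,0,0]]'; python3 -c "from bench import r; print(r.hand_in())"
```

```text
time: 24.0
tool_pos: [533.0, -105.0, 238.7]
tcp_rot: [-179.7, 0.0, 87.6]
ft_force: [1.1, -0.3, 0.7]
finger_gap: 0.1
the job is handed in; nothing more can be done
None
```

The strap is closed and locked under the second bolt. I handed the job in at 24 s with the gripper clear of everything.

**What I did, with shut fingers throughout:**
- **Slide in:** I pushed the tab in to its stop, where the force reached about 10 N.
- **Swing:** I pushed the strap's side edge round to the upright stop, about 8 N. The opening then dropped over the bolt: a light press found the strap's top at about 80 mm, which is flat on its seat.
- **Slide out:** I pushed the tab from inside to the outer stop, about 9 N.

**Last checks:**
- **Lock:** the last wrist picture shows the bolt head over the narrow slot. The opening had moved 13.7 mm outward, against 14 mm expected. The slot was measured at (588, -12) mm. The bolt was at about (588, -12) mm from earlier views, and at (586, -14) mm in that picture as the detector's second choice.
- **Forces:** the wrist readings at the end of each move stayed at about 10 N or less. Peaks between readings were not recorded.
- **Vials:** those visible stood in place, but I measured no vial tilt. The closed strap hides much of them.

**Disagreements:**
- **Second bolt:** in the last wrist picture the network's first choice for it was wrong, at (556, 12) mm.
- **Slot:** in the scene camera the network put the slot about 15 mm off. I trusted the wrist view and the felt stops instead.
- **Other things:** I did not re-measure the bystanders. The tool never came near them.

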